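# Nest a sample cup in its stack without wedging it

### The arm

A 6-joint arm with a two-finger parallel gripper is mounted at the origin on the work surface. World frame = base frame: x ahead of the robot, y to its left, z up, the work surface at z = 0. Lengths are in m, angles in degrees, forces in N, time in s.
With the tool pointing down it reaches from about 0.3 to 0.75 m from the base axis. Payload 8.5 kg.
Tool frame: the origin (TCP) lies at the very end of the fingers, on their centre line; the grasp point (between the pads) lies 19 mm behind it; x points along the fingers, y is the direction in which the jaws open and shut, and the axes are right-handed (so a half turn about x gives the same grasp; the last joint's range is limited). The gripper opens to 85 mm and grips with 20 to 120 N. Pads are 22 mm wide; open, the fingers measure 114 mm over their backs; the gripper's body (76 mm by 85 mm) begins 54 mm behind the grasp point. The pads swing forward as they close: fully open they stand 13 mm farther back than shut.
Start: joints at [56.878, 21.807, 74.336, -0, 83.858, -12.336], TCP at [0.195, 0.514, 0.231] pointing down, gripper open.
Joint ranges: [-178.18, 178.18], [-50.72, 133.34], [12.68, 142.11], [-81.47, 261.47], [9.98, 163.14], [-165.26, 165.26]. Speed limits (degrees/s): [136.94, 136.94, 180, 180, 180, 180].

### API

Orientations are given as a 3x3 rotation matrix whose columns are the frame's x, y, z axes.
In Python, from rig import sensors, cams, env gives the robot as it stands.
- The arm moves only by the shell command python3 -m crank 'ROWS' [FORCE]. ROWS is a JSON object of lists of equal length, an entry for each row: "hand": the closure in counts, from 0 (fully open) to 255 (shut); "translation": the shift along the tool's x, y, z in m, a list of three; "dr": the turn, a rotation vector about the tool's x, y, z in rad, a list of three. A call has 1 to 5 rows; each row is the pose to reach, as a shift and turn from the pose commanded when the call began, along the tool's axes at that moment; what a row does not reach only later rows make up. A row lasts 1/10 s, in which the tool goes at most 50 mm and 8.59 degrees, less where a joint would pass 70% of its speed; a pose out of reach is approached as far as the arm can. A call with a gripper value outside its range is refused whole. The fingers move at their own pace and stop on an object; FORCE is the grip in N (left out, the last holds). Time passes only in rows, so rows that repeat a pose let the fingers close. It gives the time, the measured TCP pose, the force and the opening at its end, in the units of the state.
- sensors.observe(): the state, without advancing time (a new reading comes with each control period).
- cams.get_image(name): name is "scene" or "side" or "wrist"; returns (picture, depth): 480x640x3 uint8, blue, green, red; 480x640 float32, m along the optical axis (not along the pixel's ray), 0 where there is no reading.
- cams.calibration(name): a dict with "vertical_fov" (degrees; the focal length in pixels is half the picture's height over the tangent of half this angle, whatever the lens; pixels are square), "cx", "cy" (the principal point, pixels), "extrinsics" (4x4, takes a point from camera to world coordinates). Camera axes: x right, y down, z forward; pixel columns grow to the right and rows downward; lengths in m; the calibration is good to about 2 mm. A picture is of the moment at which its call begins: read the wrist's pose just before it. calibration takes no time and is no camera call; for the wrist camera it gives the pose at the moment of the call.
- env.close_job(): hands the job in, once; it reports no verdict.
The state is a dict: "time_s": time; "q": joint angles; "qvel": joint speeds; "joint_efforts": joint torques, N m; "position": TCP position; "tool_rot": TCP orientation; "ft_force": force on the tool from outside, world axes, zero at the start; "wrist_torque": the same for the moment, N m; "grip_width": finger opening in m.
Only numpy, scipy, OpenCV 4.12 (cv2) and the standard library are available. Lean on these libraries where they do the work, as an engineer would, in place of code of your own. Each camera call takes 0.05 s, during which the arm holds its last target. There are 200 camera calls.

### The job

Pick up the loose tapered sample cup and lower it, mouth up, into the top cup of the stack of the same size (the narrow holder, not the wide one) until you feel it seated all round, still in your grip, and only then let go so that it stays there upright. Do not drop it in, and do not push it home: if it is pressed firmly the two cups wedge tight. Leave the wide stack, the concrete prism and the weight alone.

Things in the scene. Friction and masses are not known exactly. Their poses are not given: they have to be found in the camera images.
- cup: The loose cup: thick-walled tapered cup of grey plastic, open at the top, standing on the bench, 125 mm tall, outside diameter 40 mm at the foot growing evenly to 66 mm at the rim, wall 5.5 mm, 0.14 to 0.26 kg. Gripped across its tapered wall it can rock a few degrees between the fingers. Origin at the centre of its underside, z up along its axis.
- cup_rim (a point): Centre of the loose cup's mouth, 125 mm above its underside on its axis.
- holder: The narrow holder, fixed to the bench: steel tube, 84 mm outside, on a round foot of 110 mm. Upright on its axis it holds a stack of cups like the loose one; the top one is open, empty and does not give way. Its rim (66 mm outside, 55 mm inside) lies 102 to 142 mm above the bench: this differs from start to start and is not reported. Origin on the axis at bench level, z up.
- holder_mouth (a point): Point on the narrow holder's axis at the tube's top edge, 80 mm above the bench. Centred, the loose cup seats all round with its foot 65 to 80 mm below the stack's top rim; a few mm off the axis it touches on one side well before that, with a sideways force. A downward push of some 15 N or more, or a fall of some 20 mm, wedges the cups.
- wide_holder: The wide holder, fixed to the bench, not for this cup: steel tube, outside diameter 118 mm, on a foot of 144 mm, top edge 80 mm above the bench, with a stack of wider grey cups (rim 96 mm) whose top rim lies 102 to 142 mm above the bench. Origin on its axis at bench level.
- prism: Loose concrete test prism lying on the bench, 40 x 160 x 40 mm, long along its y. Origin at the centre of its underside.
- weight: Loose steel calibration weight with a neck and a knob, 48 mm diameter, 75 mm tall, 0.7 kg, standing on the bench. Origin at the centre of its underside.
Mind the look-alikes: they are no part of the job. What is shaped like the cup but pink is not meant. What is shaped like the holder but yellow is not meant.

How it is judged (in metres and radians):
On the way, in this order (a step that is already met when the one before it is completed fails the run):
1. the cup is carried over the narrow holder, its foot more than 100 mm above the bench (height (world z) of cup above 0.1 m and horizontal distance between cup and holder below 0.03 m), for 0.05 s.
2. the cup has been lowered until it bears on the stack while still gripped (contact force between cup and holder above 2 N and contact force between cup and the fingers above 1 N and z of cup in the frame of holder below 0.095 m and horizontal distance between cup and holder below 0.006 m and angle between cup's own z axis and vertical below 0.06 rad), for 0.1 s.
At the end, for the whole second after the job is handed in: The loose cup rests, released and still, mouth up in the top cup of the narrow holder's stack: foot within 6 mm and rim within 8 mm of the holder's axis, tilted less than 0.06 rad, foot less than 95 mm above the bench (horizontal distance between cup and holder below 0.006 m and horizontal distance between cup_rim and holder_mouth below 0.008 m and angle between cup's own z axis and vertical below 0.06 rad and z of cup in the frame of holder below 0.095 m and contact force between cup and holder above 0.5 N and linear speed of cup below 0.02 m/s); the robot touches nothing.
It fails at once if the cup is pressed or dropped into the stack so hard that the walls squeeze each other with more than 50 N in all (a push of some 15 N), which wedges the cups tight (contact force between cup and holder above 50 N).
It fails at once if the loose cup touches the wide stack (contact force between cup and wide_holder above 0.5 N).
It fails at once if the wide holder or its stack is struck (contact force between the arm and wide_holder above 3 N).
It fails at once if the prism is shifted by more than 15 mm (distance of prism from where it was at the start of the episode above 0.015 m).
It fails at once if the weight is shifted by more than 15 mm or tipped (distance of weight from where it was at the start of the episode above 0.015 m or angle between weight's own z axis and vertical above 0.3 rad).
It also fails if it takes over 48 s, if anything falls off the work surface, if the arm or the gripper's body presses on something with over 40 N, if the wrist force passes 120 N, or if a joint passes its speed limit or range.

## Working session

There is one attempt and no reset: what is moved stays moved. The work goes in short steps, Python scripts to look and compute and a shell command to move; the robot and the scene stay as the last step left them, time stands still between calls to the robot, and variables do not carry over. Pictures are saved under pics/ and viewed, about 8 in all and at most 12, crops included, and the job is handed in when it is done.

```bash
ls; mkdir -p pics
cat > h.py <<'E'
import numpy as np, cv2
from rig import sensors, cams, env
def grab(n):
    c=cams.calibration(n); im,d=cams.get_image(n); return im,d,c
def cloud(d,c):
    f=240/np.tan(np.radians(c["vertical_fov"])/2); E=np.array(c["extrinsics"])
    v,u=np.mgrid[:480,:640]
    P=np.stack([(u-c["cx"])/f*d,(v-c["cy"])/f*d,d],-1)
    W=P@E[:3,:3].T+E[:3,3]; W[d<=0]=np.nan
    return W
E
python3 - <<'E'
from h import *
for n in ("scene","side"):
    im,d,c=grab(n); cv2.imwrite(f"pics/{n}0.png",im); np.savez(f"{n}0.npz",im=im,d=d,W=cloud(d,c))
    print(n,c)
s=sensors.observe(); print(s)
E
```

```text
pics
scene {'vertical_fov': 42.915385468814065, 'cx': 322.4353922669763, 'cy': 252.6173548050886, 'extrinsics': array([[ 0.75303859,  0.49978106, -0.42796236,  1.05421186],
       [ 0.65788488, -0.58275365,  0.47705939, -0.62248311],
       [-0.01097138, -0.6407941 , -0.76763439,  1.000812  ],
       [ 0.        ,  0.        ,  0.        ,  1.        ]])}
side {'vertical_fov': 54.76915935935767, 'cx': 322.5656343226579, 'cy': 243.63759011476725, 'extrinsics': array([[ 0.7684283 , -0.36939738,  0.5225548 ,  0.04797624],
       [-0.63986494, -0.43136024,  0.63600409, -0.7276914 ],
       [-0.00952888, -0.82308804, -0.56783385,  0.68996748],
       [ 0.        ,  0.        ,  0.        ,  1.        ]])}
{'time_s': 0.1, 'q': array([ 5.68799942e+01,  2.18392349e+01,  7.43789036e+01,  3.04752580e-03,
        8.38564542e+01, -1.23358140e+01]), 'qvel': array([-0.02090533,  0.01098327, -0.18162902,  0.01148851,  0.04998355,
       -0.00775637]), 'joint_efforts': array([ 4.29127205e-03, -4.49219549e+01, -2.31658834e+01, -1.02487252e-04,
        3.64823711e-03, -2.64799276e-06]), 'position': array([0.19501891, 0.51400124, 0.23076265]), 'tool_rot': array([[-7.55635781e-04,  3.54853904e-01,  9.34921460e-01],
       [-1.06147170e-03,  9.34920915e-01, -3.54854555e-01],
       [-9.99999151e-01, -1.26053347e-03, -3.29792320e-04]]), 'ft_force': array([ 0.56061161, -0.61434013,  0.32068109]), 'wrist_torque': array([-0.00322089, -0.01536092, -0.00062423]), 'grip_width': 0.085067804390386}
```

View pics/scene0.png

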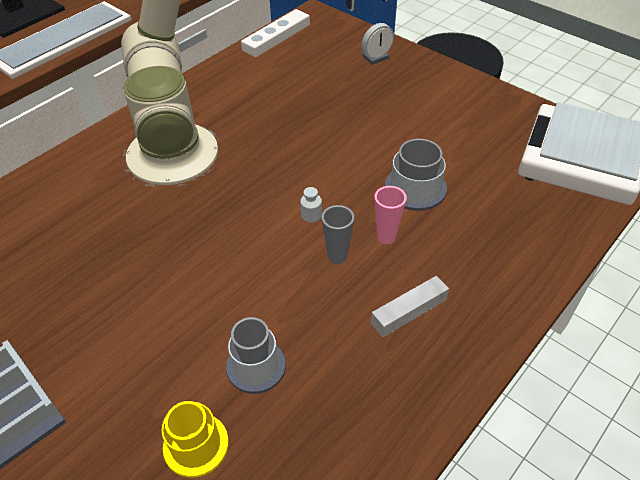

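View pics/side0.png

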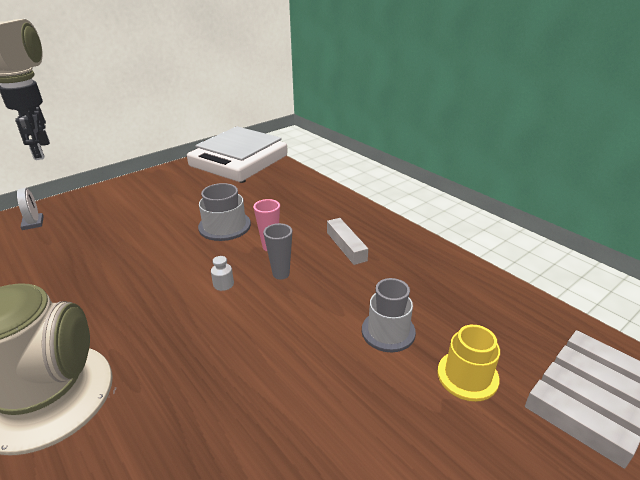

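Scene picture: grey loose cup at (338,235); the pink cup at (389,215) is a look-alike. Narrow grey holder at (252,345); look-alikes are the yellow holder (190,430) and the wide holder (418,165). The weight is at (311,205) and the prism at (410,305). I choose the grey cup and the grey narrow holder; the side view agrees: cup (279,250), holder (390,315).

```bash
cat >> h.py <<'E'
from scipy.optimize import least_squares
def rimtop(P,R=None):
    """P Nx3 points of an object: top rim height and circle centre through the top 4 mm annulus"""
    z=np.nanpercentile(P[:,2],99.5); T=P[P[:,2]>z-.004]
    r=least_squares(lambda p:np.hypot(T[:,0]-p[0],T[:,1]-p[1])-p[2],[*T[:,:2].mean(0),.03],loss="soft_l1",f_scale=.002).x
    return z,r,len(T)
def side_fit(P,rad):
    """centre from side wall points with known outer radius rad(z)"""
    f=lambda p:np.hypot(P[:,0]-p[0],P[:,1]-p[1])-rad(P[:,2])
    r=least_squares(f,P[:,:2].mean(0),loss="soft_l1",f_scale=.002); return r.x,np.median(np.abs(r.fun))
E
python3 - <<'E'
from h import *
boxes={"scene":dict(cup=(318,200,358,266),hold=(224,314,288,392),wide=(384,136,450,208),pink=(372,184,408,246),weight=(298,185,324,223),prism=(368,274,452,336)),
"side":dict(cup=(262,222,294,282),hold=(360,276,418,350),wide=(196,182,252,240),pink=(252,198,266,250),weight=(208,255,236,292),prism=(324,216,370,266))}
for n in boxes:
    D=np.load(n+"0.npz"); W=D["W"]
    b=W[350:420,330:400].reshape(-1,3) if n=="scene" else W[380:460,200:350].reshape(-1,3)
    print(n,"bench z",np.nanmedian(b[:,2]))
    for k,(a,t,c,e) in boxes[n].items():
        P=W[t:e,a:c].reshape(-1,3); P=P[P[:,2]>.01]
        z,r,m=rimtop(P); print(k,"ztop %.4f"%z,"circ",r.round(4),m,"mean",P.mean(0).round(3), "min",P.min(0).round(3),"max",P.max(0).round(3))
E
```

```text
scene bench z -0.0004988595200257073
cup ztop 0.1274 circ [0.5281 0.0107 0.03  ] 140 mean [0.526 0.01  0.086] min [ 0.416 -0.022  0.01 ] max [0.562 0.084 0.129]
hold ztop 0.1197 circ [ 0.5844 -0.288   0.0298] 244 mean [ 0.593 -0.294  0.067] min [ 0.538 -0.343  0.01 ] max [ 0.639 -0.236  0.121]
wide ztop 0.1259 circ [0.5731 0.1224 0.0294] 121 mean [0.545 0.257 0.074] min [0.462 0.091 0.01 ] max [0.606 0.344 0.129]
pink ztop 0.1275 circ [0.5729 0.1217 0.03  ] 134 mean [0.572 0.126 0.085] min [0.476 0.088 0.01 ] max [0.606 0.251 0.13 ]
weight ztop 0.1257 circ [0.5698 0.048  0.0861] 19 mean [0.414 0.057 0.049] min [ 0.38  -0.019  0.01 ] max [0.516 0.094 0.128]
prism ztop 0.0439 circ [ 1.4035 -0.2041  0.7088] 566 mean [ 0.728 -0.011  0.035] min [ 0.684 -0.087  0.01 ] max [0.765 0.078 0.046]
side bench z -0.0009860627247968434
cup ztop 0.1256 circ [0.524  0.0111 0.03  ] 144 mean [0.522 0.012 0.083] min [ 0.493 -0.021  0.01 ] max [0.587 0.129 0.127]
hold ztop 0.1177 circ [ 0.5799 -0.2875  0.0299] 230 mean [ 0.569 -0.297  0.07 ] min [ 0.525 -0.343  0.01 ] max [ 0.621 -0.236  0.119]
wide ztop 0.1124 circ [0.5297 0.2871 0.0452] 144 mean [0.519 0.267 0.066] min [0.463 0.215 0.01 ] max [0.6   0.34  0.114]
pink ztop 0.1259 circ [-479.0502  241.0531  536.7135] 71 mean [0.548 0.119 0.095] min [0.493 0.015 0.01 ] max [0.586 0.156 0.126]
weight ztop 0.0747 circ [0.4003 0.0678 0.0106] 82 mean [0.396 0.058 0.044] min [0.376 0.043 0.01 ] max [0.423 0.087 0.076]
prism ztop 0.0423 circ [-0.2526  0.2549  1.0082] 398 mean [ 0.713 -0.015  0.033] min [ 0.681 -0.085  0.01 ] max [0.76  0.078 0.043]
```

Cup at about (0.526, 0.011), with rim z 0.126. Narrow stack at about (0.582, -0.288), with rim z 0.118 and radius about 0.030 mid-wall. Both fit the sizes given. Now hovering over the cup.

```bash
python3 -m crank '{"hand":[0,0,0,0,0],"translation":[[-0.01,0.039,0.0],[-0.02,-0.02,0.08],[-0.03,-0.08,0.12],[-0.03,-0.11,0.16],[-0.03,-0.14,0.195]],"dr":[[0,0,0],[0,0,0],[0,0,0],[0,0,0],[0,0,0]]}' 40
python3 -m crank '{"hand":[0,0,0,0,0],"translation":[[0,-0.028,0.039],[0,-0.056,0.078],[0,-0.085,0.117],[0,-0.113,0.156],[0,-0.141,0.195]],"dr":[[0,0,0],[0,0,0],[0,0,0],[0,0,0],[0,0,0]]}'
python3 - <<'E'
from h import *
s=sensors.observe(); R=s["tool_rot"]; p=s["position"]
print(p, R.round(4), R.T@(np.array([.526,.011,.25])-p), s["time_s"])
E
```

```text
time_s: 0.6
position: [0.2982, 0.3713, 0.2583]
tool_rot: [[-0.0, 0.354, 0.935], [-0.0, 0.935, -0.354], [-1.0, -0.0, -0.0]]
ft_force: [0.4, 0.6, -0.4]
grip_width: 0.0857
time_s: 1.1
position: [0.4308, 0.1701, 0.2583]
tool_rot: [[-0.0, 0.355, 0.935], [0.0, 0.935, -0.355], [-1.0, -0.0, -0.0]]
ft_force: [0.6, 1.2, 0.2]
grip_width: 0.085
[0.43079626 0.17013249 0.25830965] [[-3.000e-04  3.550e-01  9.349e-01]
 [ 1.000e-04  9.349e-01 -3.550e-01]
 [-1.000e+00 -1.000e-04 -3.000e-04]] [ 0.00827029 -0.1149673   0.1454994 ] 1.1
```

```bash
python3 -m crank '{"hand":[0,0,0,0,0],"translation":[[0,-0.028,0.036],[0,-0.056,0.072],[0,-0.085,0.109],[0,-0.115,0.1455],[0,-0.115,0.1455]],"dr":[[0,0,0],[0,0,0],[0,0,0],[0,0,0],[0,0,0]]}'
python3 - <<'E'
from h import *
s=sensors.observe(); print(s["position"])
im,d,c=grab("wrist"); cv2.imwrite("pics/w1.png",im); W=cloud(d,c); np.savez("w1.npz",im=im,d=d,W=W)
print(c)
m=(W[...,2]>.112)&(np.hypot(W[...,0]-.526,W[...,1]-.011)<.05)
P=W[m]; print(len(P),rimtop(P))
E
```

```text
time_s: 1.6
position: [0.5273, 0.0084, 0.2572]
tool_rot: [[-0.001, 0.36, 0.933], [-0.001, 0.933, -0.36], [-1.0, -0.001, -0.001]]
ft_force: [-0.2, 0.9, 0.3]
grip_width: 0.0853
[0.52734073 0.008434   0.25723391]
{'vertical_fov': 60.69515628752215, 'cx': 322.3540213700315, 'cy': 238.36703129641256, 'extrinsics': array([[ 3.60107571e-01,  8.93871497e-01,  2.67051091e-01,
         4.59633228e-01],
       [ 9.32910703e-01, -3.44916185e-01, -1.03491284e-01,
         3.49910403e-02],
       [-3.97665649e-04,  2.86402816e-01, -9.58109215e-01,
         3.99432924e-01],
       [ 0.00000000e+00,  0.00000000e+00,  0.00000000e+00,
         1.00000000e+00]])}
37188 (np.float64(0.34862351847438705), array([ 0.79540279, -0.09462225,  0.30512963]), 2808)
```

View pics/w1.png

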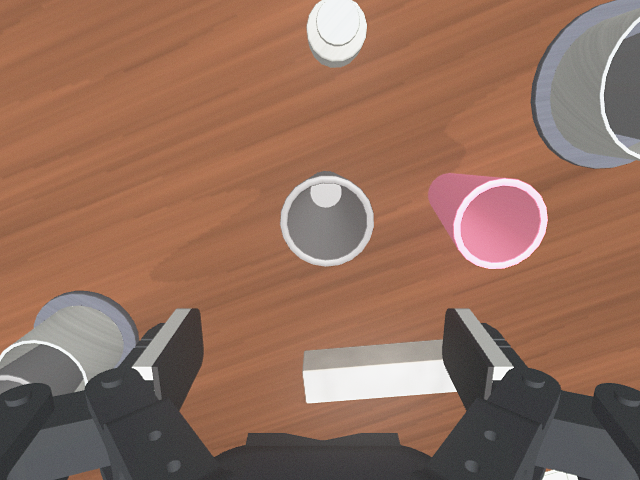

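Wrist view: the grey cup's mouth is at (327,221), between the two fingers' lines. The pink cup is at (500,223), the prism at (375,370), the weight at (336,28), the wide stack at top right and the narrow holder at bottom left. The choice of cup holds.

Run:
```python
from h import *
W=np.load("w1.npz")["W"]
m=(W[...,2]>.112)&(W[...,2]<.135)&(np.hypot(W[...,0]-.526,W[...,1]-.011)<.05)
z,r,n=rimtop(W[m]); print(z,r,n)
s=sensors.observe(); R=s["tool_rot"]; p=s["position"]
print(p,R.round(4)); print(R.T@(np.array([r[0],r[1],.086])-p))
```

```text
0.12613280898282886 [0.52613914 0.01242067 0.02975277] 2094
[0.52610206 0.01076056 0.25741566] [[-1.600e-03  3.583e-01  9.336e-01]
 [ 3.000e-04  9.336e-01 -3.583e-01]
 [-1.000e+00 -3.000e-04 -1.600e-03]]
[ 0.17141585  0.001617   -0.00028098]
```

```bash
python3 -m crank '{"hand":[0,0,0,0,0],"translation":[[0.045,0.001,0],[0.09,0.001,0],[0.13,0.001,0],[0.16,0.001,0],[0.172,0.001,0]],"dr":[[0,0,0],[0,0,0],[0,0,0],[0,0,0],[0,0,0]]}'
python3 -m crank '{"hand":[30,50,70,90,110],"translation":[[0,0,0],[0,0,0],[0,0,0],[0,0,0],[0,0,0]],"dr":[[0,0,0],[0,0,0],[0,0,0],[0,0,0],[0,0,0]]}' 40
python3 -m crank '{"hand":[255,255,255,255,255],"translation":[[0,0,0],[0,0,0],[0,0,0],[0,0,0],[0,0,0]],"dr":[[0,0,0],[0,0,0],[0,0,0],[0,0,0],[0,0,0]]}' 40
python3 -c "
from h import *
for n in ('side','scene'):
    im,d,c=grab(n); cv2.imwrite('pics/'+n+'1.png',im)
a=cv2.imread('pics/side1.png')[160:330,200:400]; b=cv2.imread('pics/scene1.png')[130:300,240:440]
cv2.imwrite('pics/g1.png',cv2.resize(np.hstack([a,b]),(800,340)))"
```

```text
time_s: 2.15
position: [0.5238, 0.0152, 0.0837]
tool_rot: [[-0.005, 0.354, 0.935], [0.001, 0.935, -0.354], [-1.0, -0.001, -0.005]]
ft_force: [0.2, 0.2, 0.6]
grip_width: 0.0856
time_s: 2.65
position: [0.5265, 0.0139, 0.0879]
tool_rot: [[0.003, 0.355, 0.935], [-0.0, 0.935, -0.355], [-1.0, 0.001, 0.003]]
ft_force: [-0.5, 0.2, 7.0]
grip_width: 0.0636
time_s: 3.15
position: [0.5266, 0.0139, 0.0879]
tool_rot: [[0.003, 0.355, 0.935], [-0.0, 0.935, -0.355], [-1.0, 0.001, 0.003]]
ft_force: [0.7, 0.7, 7.1]
grip_width: 0.0638
```

View pics/g1.png

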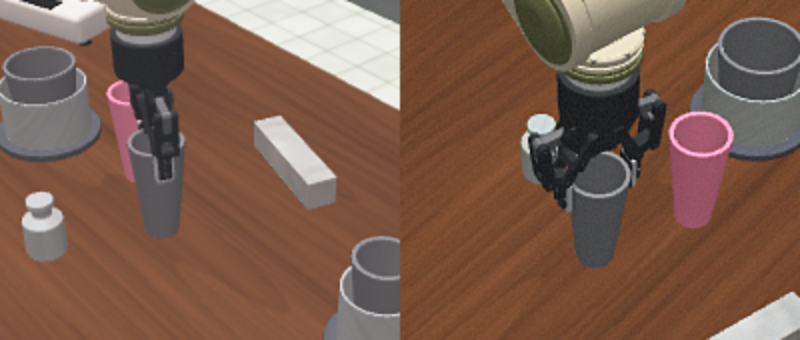

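The fingers grip the grey cup near its rim (opening 63.7 mm, so about 114 mm up) and the cup is upright. Lifting and carrying slowly.

```bash
python3 -m crank '{"hand":[255,255,255,255,255],"translation":[[-0.01,0,0],[-0.04,0,0],[-0.08,0,0],[-0.12,0,0],[-0.15,0,0]],"dr":[[0,0,0],[0,0,0],[0,0,0],[0,0,0],[0,0,0]]}'
python3 -m crank '{"hand":[255,255,255,255,255],"translation":[[-0.01,0,0],[-0.01,0,0],[-0.01,0,0],[-0.01,0,0],[-0.01,0,0]],"dr":[[0,0,0],[0,0,0],[0,0,0],[0,0,0],[0,0,0]]}'
python3 - <<'E'
from h import *
s=sensors.observe(); R=s["tool_rot"]; p=s["position"]; print(p,s["ft_force"],s["grip_width"])
print(R.T@(np.array([.582,-.2877,p[2]])-p))
for n in("scene","side"):
    im,d,c=grab(n);W=cloud(d,c)
    cv2.imwrite(f"pics/l_{n}.png",im)
    m=(np.hypot(W[...,0]-p[0],W[...,1]-p[1])<.05)&(W[...,2]>.05)&(W[...,2]<.23)
    P=W[m]; zf=np.percentile(P[:,2],1)
    lo=P[P[:,2]<zf+.035]; hi=P[(P[:,2]>zf+.035)&(P[:,2]<zf+.075)]
    print(n,len(P),zf,side_fit(lo,lambda z:.020+.104*(z-zf)),side_fit(hi,lambda z:.020+.104*(z-zf)))
E
```

```text
time_s: 3.75
position: [0.5257, 0.0139, 0.2397]
tool_rot: [[0.003, 0.355, 0.935], [-0.001, 0.935, -0.355], [-1.0, 0.0, 0.003]]
ft_force: [0.8, -0.7, -2.4]
grip_width: 0.0636
time_s: 4.25
position: [0.5254, 0.0138, 0.2451]
tool_rot: [[-0.003, 0.355, 0.935], [0.0, 0.935, -0.355], [-1.0, -0.0, -0.003]]
ft_force: [0.2, 0.2, -1.9]
grip_width: 0.0639
[0.52544161 0.01381622 0.2450928 ] [ 0.167707    0.24964365 -1.86961053] 0.06385487748728381
[-0.00029345 -0.26180823  0.15989761]
scene 585 0.15828630673690203 (array([0.52592822, 0.01171584]), np.float64(0.0005572676800106747)) (array([0.52660294, 0.01227346]), np.float64(0.0006819215733880266))
side 598 0.1584981704447568 (array([0.52492286, 0.01253557]), np.float64(0.0007045947698255169)) (array([0.52538074, 0.01308464]), np.float64(0.0007449559800656799))
```

```bash
python3 -m crank '{"hand":[255,255,255,255,255],"translation":[[0,-0.012,0.007],[0,-0.04,0.024],[0,-0.07,0.043],[0,-0.1,0.061],[0,-0.13,0.08]],"dr":[[0,0,0],[0,0,0],[0,0,0],[0,0,0],[0,0,0]]}'
python3 -m crank '{"hand":[255,255,255,255,255],"translation":[[0,-0.03,0.018],[0,-0.06,0.037],[0,-0.09,0.055],[0,-0.115,0.07],[0,-0.13,0.08]],"dr":[[0,0,0],[0,0,0],[0,0,0],[0,0,0],[0,0,0]]}'
python3 -m crank '{"hand":[255,255,255,255,255],"translation":[[0,0,0],[0,0,0],[0,0,0],[0,0,0],[0,0,0]],"dr":[[0,0,0],[0,0,0],[0,0,0],[0,0,0],[0,0,0]]}'
cat > m.py <<'E'
from h import *
s=sensors.observe(); R=s["tool_rot"]; p=s["position"]; print(p,s["ft_force"],s["grip_width"]); print(R.round(4))
H=[];C=[]
for n in("scene","side"):
    # holder before the cup came (same camera): tube side wall, r=42, and stack rim
    W0=np.load(n+"0.npz")["W"]; P0=W0[np.hypot(W0[...,0]-.582,W0[...,1]+.288)<.06]
    # tube outer wall: camera-side points at z 20..72 mm
    T=P0[(P0[:,2]>.02)&(P0[:,2]<.072)]; h,e=side_fit(T,lambda z:.042+0*z)
    z,r,_=rimtop(P0); print(n,"tube",h.round(4),e.round(4),"rim",r.round(4),z.round(4))
    im,d,c=grab(n);W=cloud(d,c); cv2.imwrite(f"pics/o_{n}.png",im)
    m=(np.hypot(W[...,0]-p[0],W[...,1]-p[1])<.05)&(W[...,2]>.14)&(W[...,2]<.238)
    P=W[m]; zf=np.percentile(P[:,2],1); zz=p[2]-.0885
    for a,b in((.01,.04),(.04,.075)):
        Q=P[(P[:,2]>zz+a)&(P[:,2]<zz+b)]; x,e=side_fit(Q,lambda z:.020+.104*(z-zz)); print(" cup",a,len(Q),x.round(4),e.round(4),"zf",zf.round(4))
        H.append((h+r[:2])/2);C.append(x)
dw=np.r_[(np.mean(H,0)-np.mean(C,0)),0]; print("move world",dw.round(4),"tool",(R.T@dw).round(4))
E
python3 m.py
```

```text
time_s: 4.85
position: [0.5544, -0.1385, 0.2463]
tool_rot: [[-0.0, 0.355, 0.935], [-0.0, 0.935, -0.355], [-1.0, -0.0, -0.0]]
ft_force: [0.5, 0.4, -2.5]
grip_width: 0.0635
time_s: 5.35
position: [0.5827, -0.2895, 0.2457]
tool_rot: [[-0.001, 0.357, 0.934], [-0.0, 0.934, -0.357], [-1.0, -0.0, -0.001]]
ft_force: [0.3, -0.7, -0.9]
grip_width: 0.0635
time_s: 5.85
position: [0.5831, -0.2855, 0.2467]
tool_rot: [[0.0, 0.354, 0.935], [-0.0, 0.935, -0.354], [-1.0, -0.0, 0.0]]
ft_force: [0.0, 0.2, -2.6]
grip_width: 0.0639
[ 0.58312582 -0.28546812  0.2467065 ] [ 0.02423933  0.15394174 -2.61048242] 0.06391260330724016
[[ 3.000e-04  3.541e-01  9.352e-01]
 [-1.000e-04  9.352e-01 -3.541e-01]
 [-1.000e+00 -0.000e+00  3.000e-04]]
scene tube [ 0.5836 -0.2873] 0.0013 rim [ 0.5844 -0.288   0.0298] 0.1195
 cup 0.01 216 [ 0.584  -0.2873] 0.0005 zf 0.1602
 cup 0.04 421 [ 0.5849 -0.2872] 0.0009 zf 0.1602
side tube [ 0.5815 -0.2862] 0.0007 rim [ 0.58   -0.2875  0.03  ] 0.1176
 cup 0.01 295 [ 0.5825 -0.2869] 0.0005 zf 0.1594
 cup 0.04 425 [ 0.5828 -0.2863] 0.0005 zf 0.1594
move world [-0.0012 -0.0003  0.    ] tool [-0.     -0.0007 -0.001 ]
```

Aligned to within about 1 mm, with the foot at 0.158 and seating expected at 0.038–0.054. Lowering most of the way, checking the force on each call.

```bash
python3 -m crank '{"hand":[255,255,255,255,255],"translation":[[0.01,0,-0.001],[0.02,0,-0.001],[0.03,0,-0.001],[0.04,0,-0.001],[0.05,0,-0.001]],"dr":[[0,0,0],[0,0,0],[0,0,0],[0,0,0],[0,0,0]]}'
python3 -m crank '{"hand":[255,255,255,255,255],"translation":[[0.01,0,0],[0.02,0,0],[0.03,0,0],[0.036,0,0],[0.04,0,0]],"dr":[[0,0,0],[0,0,0],[0,0,0],[0,0,0],[0,0,0]]}'
python3 -m crank '{"hand":[255,255,255,255,255],"translation":[[0,0,0],[0,0,0],[0,0,0],[0,0,0],[0,0,0]],"dr":[[0,0,0],[0,0,0],[0,0,0],[0,0,0],[0,0,0]]}'
```

```text
time_s: 6.45
position: [0.5821, -0.2857, 0.1952]
tool_rot: [[-0.001, 0.355, 0.935], [0.0, 0.935, -0.355], [-1.0, 0.0, -0.001]]
ft_force: [1.2, 0.3, -1.7]
grip_width: 0.0637
time_s: 6.95
position: [0.5821, -0.2857, 0.1557]
tool_rot: [[-0.0, 0.355, 0.935], [0.0, 0.935, -0.355], [-1.0, 0.0, -0.001]]
ft_force: [-0.4, -0.8, -2.0]
grip_width: 0.0632
time_s: 7.45
position: [0.5822, -0.2858, 0.1566]
tool_rot: [[0.0, 0.355, 0.935], [-0.0, 0.935, -0.355], [-1.0, -0.0, 0.0]]
ft_force: [-0.7, -0.7, -1.6]
grip_width: 0.0637
```

```bash
python3 -m crank '{"hand":[255,255,255,255,255],"translation":[[0.002,0,0],[0.004,0,0],[0.006,0,0],[0.008,0,0],[0.01,0,0]],"dr":[[0,0,0],[0,0,0],[0,0,0],[0,0,0],[0,0,0]]}'
python3 -m crank '{"hand":[255,255,255,255,255],"translation":[[0.0005,0,0],[0.001,0,0],[0.0015,0,0],[0.002,0,0],[0.002,0,0]],"dr":[[0,0,0],[0,0,0],[0,0,0],[0,0,0],[0,0,0]]}'
```

```text
time_s: 7.95
position: [0.5822, -0.2857, 0.1462]
tool_rot: [[-0.0, 0.355, 0.935], [0.0, 0.935, -0.355], [-1.0, 0.0, -0.0]]
ft_force: [0.3, 0.3, -2.2]
grip_width: 0.0637
time_s: 8.45
position: [0.5822, -0.2857, 0.1444]
tool_rot: [[-0.0, 0.355, 0.935], [0.0, 0.935, -0.355], [-1.0, 0.0, -0.0]]
ft_force: [-0.3, -0.2, -2.9]
grip_width: 0.0636
```

```bash
python3 -m crank '{"hand":[255,255,255,255],"translation":[[0.0005,0,0],[0.001,0,0],[0.001,0,0],[0.001,0,0]],"dr":[[0,0,0],[0,0,0],[0,0,0],[0,0,0]]}'
```

```text
time_s: 8.85
position: [0.5822, -0.2857, 0.1434]
tool_rot: [[-0.0, 0.355, 0.935], [0.0, 0.935, -0.355], [-1.0, 0.0, -0.0]]
ft_force: [-0.1, 0.8, -2.3]
grip_width: 0.0634
```

```bash
python3 -m crank '{"hand":[255,255,255,255],"translation":[[0.0005,0,0],[0.001,0,0],[0.001,0,0],[0.001,0,0]],"dr":[[0,0,0],[0,0,0],[0,0,0],[0,0,0]]}'
```

```text
time_s: 9.25
position: [0.5822, -0.2857, 0.1423]
tool_rot: [[-0.0, 0.355, 0.935], [0.0, 0.935, -0.355], [-1.0, 0.0, -0.0]]
ft_force: [0.3, 1.0, -3.1]
grip_width: 0.0636
```

```bash
python3 -m crank '{"hand":[255,255,255,255],"translation":[[0.0005,0,0],[0.001,0,0],[0.001,0,0],[0.001,0,0]],"dr":[[0,0,0],[0,0,0],[0,0,0],[0,0,0]]}'
```

```text
time_s: 9.65
position: [0.5822, -0.2856, 0.1414]
tool_rot: [[-0.0, 0.355, 0.935], [0.0, 0.935, -0.355], [-1.0, 0.0, -0.0]]
ft_force: [-0.6, 1.5, -1.6]
grip_width: 0.0639
```

```bash
python3 -m crank '{"hand":[255,255,255,255],"translation":[[0.0005,0,0],[0.001,0,0],[0.001,0,0],[0.001,0,0]],"dr":[[0,0,0],[0,0,0],[0,0,0],[0,0,0]]}'
```

```text
time_s: 10.05
position: [0.5822, -0.2856, 0.1404]
tool_rot: [[0.0, 0.355, 0.935], [0.0, 0.935, -0.355], [-1.0, 0.0, -0.0]]
ft_force: [0.9, 1.6, -0.4]
grip_width: 0.0635
```

```bash
python3 -m crank '{"hand":[255,255,255,255],"translation":[[0.0005,0,0],[0.001,0,0],[0.001,0,0],[0.001,0,0]],"dr":[[0,0,0],[0,0,0],[0,0,0],[0,0,0]]}'
```

```text
time_s: 10.45
position: [0.5823, -0.2857, 0.1396]
tool_rot: [[0.0, 0.355, 0.935], [-0.0, 0.935, -0.355], [-1.0, -0.0, 0.0]]
ft_force: [0.2, 2.0, 0.6]
grip_width: 0.0638
```

First contact: Fz is up about 3 N, with a sideways force of about +2 N in y, so the cup leans on the −y wall. Shifting +y a little.

```bash
for i in 1; do python3 -m crank '{"hand":[255,255,255],"translation":[[0,0.0005,-0.0002],[0,0.001,-0.0004],[0,0.001,-0.0004]],"dr":[[0,0,0],[0,0,0],[0,0,0]]}'; done | grep -E "pos|force"
for i in 1 2 3; do python3 -m crank '{"hand":[255],"translation":[[0,0,0]],"dr":[[0,0,0]]}' | grep -E "force"; done
```

```text
position: [0.5821, -0.2853, 0.1396]
ft_force: [-0.1, -2.4, 2.0]
ft_force: [-1.0, -2.5, 2.5]
ft_force: [-0.0, -4.0, 3.0]
ft_force: [-1.0, -4.6, 1.6]
```

Overshot; the balance lies about a third of the way, so back 0.6 mm.

```bash
python3 -m crank '{"hand":[255,255,255],"translation":[[0,-0.0006,0.0002],[0,-0.0006,0.0002],[0,-0.0006,0.0002]],"dr":[[0,0,0],[0,0,0],[0,0,0]]}' | grep -E "pos|force"
for i in 1 2 3; do python3 -m crank '{"hand":[255],"translation":[[0,0,0]],"dr":[[0,0,0]]}' | grep -E "force"; done
python3 - <<'E'
from h import *
p=sensors.observe()["position"]
for n in("scene","side"):
    im,d,c=grab(n);W=cloud(d,c); cv2.imwrite(f"pics/s_{n}.png",im)
    zz=p[2]-.0885; m=(np.hypot(W[...,0]-p[0],W[...,1]-p[1])<.045)&(W[...,2]>.124)&(W[...,2]<zz+.1)
    print(n,m.sum(),side_fit(W[m],lambda z:.020+.104*(z-zz)))
a=cv2.imread('pics/s_side.png')[200:360,300:480]; b=cv2.imread('pics/s_scene.png')[250:410,160:340]
cv2.imwrite('pics/s.png',cv2.resize(np.hstack([a,b]),(800,356)))
E
```

```text
position: [0.5822, -0.2853, 0.1395]
ft_force: [-1.8, -3.7, 3.2]
ft_force: [-1.0, -3.3, 3.2]
ft_force: [-1.2, -2.5, 4.4]
ft_force: [-0.8, -3.5, 4.8]
scene 525 (array([ 0.58686411, -0.28844672]), np.float64(0.002934605846144262))
side 316 (array([ 0.58202073, -0.2877178 ]), np.float64(0.001565191332594345))
```

View pics/s.png

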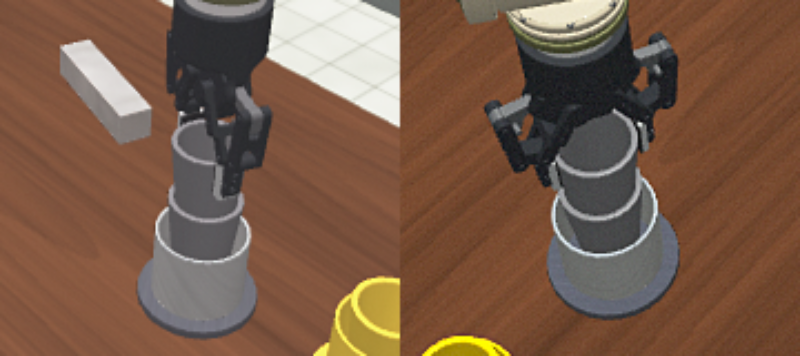

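The cup stands upright in the narrow stack, still gripped, with the fingertips clear above the stack's rim. Easing the remaining sideways force.

```bash
python3 -m crank '{"hand":[255,255,255],"translation":[[-0.0004,-0.0003,0.0002],[-0.0004,-0.0003,0.0002],[-0.0004,-0.0003,0.0002]],"dr":[[0,0,0],[0,0,0],[0,0,0]]}' | grep -E "pos|force"
for i in 1 2 3; do python3 -m crank '{"hand":[255],"translation":[[0,0,0]],"dr":[[0,0,0]]}' | grep -E "force"; done
```

```text
position: [0.5821, -0.2854, 0.1395]
ft_force: [-1.9, -2.0, 3.1]
ft_force: [-0.0, -1.2, 1.9]
ft_force: [-0.8, -1.8, 1.6]
ft_force: [-0.2, -1.3, 0.8]
```

```bash
python3 -m crank '{"hand":[255,255,255],"translation":[[0.0003,-0.0003,0.0001],[0.0006,-0.0003,0.0001],[0.0006,-0.0003,0.0001]],"dr":[[0,0,0],[0,0,0],[0,0,0]]}' | grep -E "pos|force"
for i in 1 2 3; do python3 -m crank '{"hand":[255],"translation":[[0,0,0]],"dr":[[0,0,0]]}' | grep -E "pos|force"; done
```

```text
position: [0.5823, -0.2857, 0.1393]
ft_force: [-1.9, 0.8, 3.0]
position: [0.5823, -0.2857, 0.1393]
ft_force: [-1.0, 0.5, 3.6]
position: [0.5823, -0.2857, 0.1393]
ft_force: [-1.0, 1.0, 2.9]
position: [0.5823, -0.2857, 0.1393]
ft_force: [-0.5, 2.2, 3.8]
```

```bash
python3 -m crank '{"hand":[255,255,255],"translation":[[0.0003,0.0001,-0.0003],[0.0005,0.0001,-0.0003],[0.0005,0.0001,-0.0003]],"dr":[[0,0,0],[0,0,0],[0,0,0]]}' | grep -E "pos|force"
for i in 1 2 3; do python3 -m crank '{"hand":[255],"translation":[[0,0,0]],"dr":[[0,0,0]]}' | grep -E "pos|force"; done
python3 -c "
from h import *
s=sensors.observe();print(s['wrist_torque'],s['grip_width'])
im,d,c=grab('wrist');cv2.imwrite('pics/w2.png',im);W=cloud(d,c)
m=(np.hypot(W[...,0]-.5823,W[...,1]+.287)<.045)&(W[...,2]>.165)&(W[...,2]<.185)
P=W[m];print(len(P));z,r,n=rimtop(P);print(z,r,n)
T=P[P[:,2]>z-.006];A=np.c_[T[:,:2]-r[:2],np.ones(len(T))];print('rim slope',np.linalg.lstsq(A,T[:,2],rcond=None)[0])"
```

```text
position: [0.5821, -0.2857, 0.1389]
ft_force: [-0.1, 2.0, 4.9]
position: [0.5821, -0.2857, 0.1389]
ft_force: [-0.6, 1.5, 5.3]
position: [0.5821, -0.2857, 0.1389]
ft_force: [0.8, 1.7, 5.5]
position: [0.5821, -0.2857, 0.1389]
ft_force: [-0.4, 1.5, 5.1]
[ 0.65300494 -0.2053603  -0.0133394 ] 0.06364627200844088
17094
0.1841423540965011 [ 0.56672161 -0.27953875  0.03536941] 1273
rim slope [-0.06098793  0.02352764  0.18197755]
```

```bash
python3 -c "
from h import *
im,d,c=grab('wrist');cv2.imwrite('pics/w3.png',im);W=cloud(d,c)
r=np.hypot(W[...,0]-.5823,W[...,1]+.287)
m=(r<.036)&(r>.025)&(W[...,2]>.17)&(W[...,2]<.181)
P=W[m];print(len(P),rimtop(P))
A=np.c_[P[:,:2]-[.5823,-.287],np.ones(len(P))]
from scipy.optimize import least_squares
print(least_squares(lambda q:A@q-P[:,2],[0,0,.175],loss='soft_l1',f_scale=.001).x)
mm=np.where(m)
cv2.imwrite('pics/w3.png',cv2.resize(im[max(0,mm[0].min()-60):mm[0].max()+60,max(0,mm[1].min()-100):mm[1].max()+100],None,fx=1.5,fy=1.5))"
```

```text
11390 (np.float64(0.18065845469956676), array([ 0.58412827, -0.2857624 ,  0.03204494]), 1067)
[-0.02684003 -0.00424444  0.17495615]
```

View pics/w3.png

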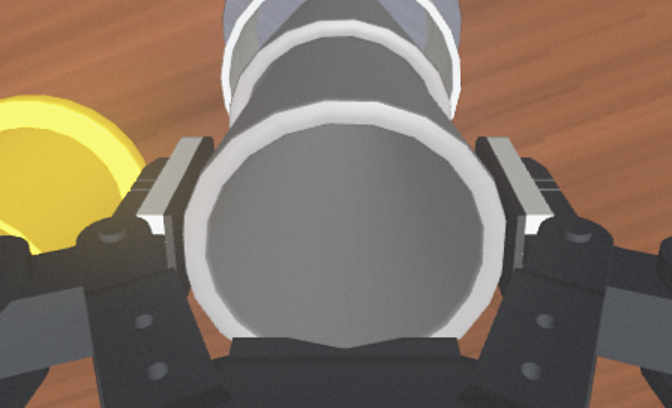

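The rim sits at 0.175 (foot 0.050, which is 68 mm below the stack rim) with tilt under about 0.03. The force is mainly vertical, bearing about 7 N, so the cup is seated. Unload a little, then release.

```bash
python3 -m crank '{"hand":[255,255,255],"translation":[[-0.0006,-0.0003,0.0001],[-0.0006,-0.0003,0.0001],[-0.0006,-0.0003,0.0001]],"dr":[[0,0,0],[0,0,0],[0,0,0]]}' 25
python3 -m crank '{"hand":[90,80,60,40,20],"translation":[[0,0,0],[0,0,0],[0,0,0],[0,0,0],[0,0,0]],"dr":[[0,0,0],[0,0,0],[0,0,0],[0,0,0],[0,0,0]]}'
python3 -m crank '{"hand":[0,0,0,0,0],"translation":[[0,0,0],[0,0,0],[0,0,0],[0,0,0],[0,0,0]],"dr":[[0,0,0],[0,0,0],[0,0,0],[0,0,0],[0,0,0]]}'
```

```text
time_s: 13.95
position: [0.582, -0.2857, 0.139]
tool_rot: [[-0.0, 0.355, 0.935], [0.001, 0.935, -0.355], [-1.0, 0.001, -0.001]]
ft_force: [0.6, 3.3, 0.9]
grip_width: 0.0639
time_s: 14.45
position: [0.5817, -0.2866, 0.1393]
tool_rot: [[-0.0, 0.355, 0.935], [-0.001, 0.935, -0.355], [-1.0, -0.001, -0.0]]
ft_force: [-0.1, 0.3, -1.0]
grip_width: 0.0784
time_s: 14.95
position: [0.5819, -0.2861, 0.1393]
tool_rot: [[-0.0, 0.355, 0.935], [-0.0, 0.935, -0.355], [-1.0, -0.0, 0.0]]
ft_force: [-0.7, 0.5, -0.4]
grip_width: 0.0855
```

Released with no residual force. Retreating straight up.

```bash
python3 -m crank '{"hand":[0,0,0,0,0],"translation":[[-0.01,0,0],[-0.03,0,0],[-0.06,0,0],[-0.1,0,0],[-0.14,0,0]],"dr":[[0,0,0],[0,0,0],[0,0,0],[0,0,0],[0,0,0]]}' | grep -E "pos|force"
python3 -m crank '{"hand":[0,0,0],"translation":[[0,0,0],[0,0,0],[0,0,0]],"dr":[[0,0,0],[0,0,0],[0,0,0]]}' | grep -E "pos|force"
python3 - <<'E'
from h import *
for n in("scene","side"):
    im,d,c=grab(n);W=cloud(d,c); cv2.imwrite(f"pics/e_{n}.png",im)
    m=(np.hypot(W[...,0]-.582,W[...,1]+.287)<.05)&(W[...,2]<.2)
    P=W[m]; z,r,k=rimtop(P[P[:,2]>.15]); print(n,"rim",z.round(4),r.round(4),k)
    zz=z-.126
    for a,b in((.125,.145),(.147,.17)):
        Q=P[(P[:,2]>a)&(P[:,2]<b)]; Q=Q[np.hypot(*(Q[:,:2]-r[:2]).T)>.022]; x,e=side_fit(Q,lambda z:.020+.104*(z-zz)); print(a,x.round(4),e.round(4))
a=cv2.imread('pics/e_side.png')[200:360,300:480]; b=cv2.imread('pics/e_scene.png')[250:410,160:340]
cv2.imwrite('pics/e.png',cv2.resize(np.hstack([a,b]),(800,356)))
E
```

```text
position: [0.5817, -0.2858, 0.2816]
ft_force: [1.5, -0.4, -0.5]
position: [0.5816, -0.2858, 0.2782]
ft_force: [0.2, -0.0, -0.9]
scene rim 0.1762 [ 0.5845 -0.2882  0.03  ] 164
0.125 [ 0.5864 -0.2892] 0.0026
0.147 [ 0.5863 -0.2893] 0.0027
side rim 0.1731 [ 0.58   -0.2879  0.03  ] 228
0.125 [ 0.5806 -0.2872] 0.0014
0.147 [ 0.579  -0.2884] 0.0028
```

View pics/e.png

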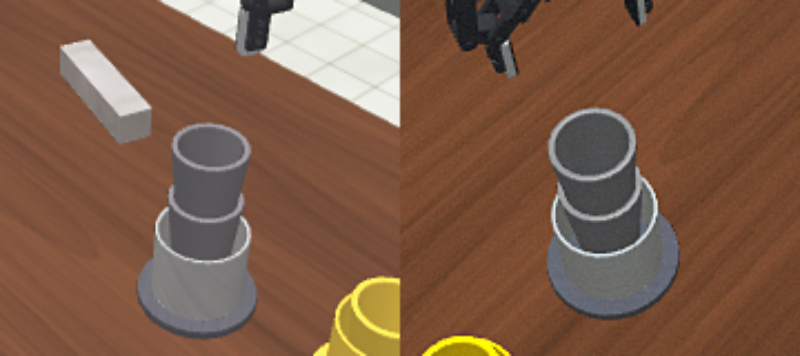

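The cup stands upright and free in the narrow stack. In each camera its rim circle lies within 0.5 mm of where the stack's rim was at the start.

```bash
python3 -c "
from rig import env; print(env.close_job())"
```

```text
the job is handed in; nothing more can be done
None
```

I placed the grey cup mouth up in the top cup of the narrow grey stack, released it and handed the job in at about 15 s; no verdict was reported.

- **Lowering:** I lowered it in steps of 1 mm or less. The first touch leaned on one side, so I centred it by the sideways force.
- **Seating:** While still gripped it bore on the stack with about 7 N. About 1.5 N of sideways force remained. I unloaded slightly before opening the fingers.
- **Last checks:**
  - The rim is at about 0.175 m, so the foot is at about 0.050 m, 68 mm below the stack's rim and inside the 65–80 mm range.
  - In both cameras the cup's rim is within 0.5 mm of where the stack's rim was at the start, and the cup looks upright. The gripper is clear with no force on it.
- **Disagreements:**
  - The two cameras differ by about 4 mm in x from each other, so I compared the cup and holder within each camera.
  - The final side-wall fits were poor, with about 2–3 mm residuals, and I did not rely on them.
  - While gripped, the wrist camera gave a tilt of about 0.03 rad, a rough reading that includes some finger pixels. I did not get a clean tilt figure after release.
- **Other objects:** I did not measure the wide stack, weight or prism again at the end. The moves stayed clear of them, and the prism looked unmoved between the pictures before and after release.

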